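# Find the tally counter with the tired key

## Task

Check the three tally counters that we count portions with: press the key of each one gently until it clicks, without forcing it past the click, and feel how hard it is to press. One has a tired spring and clicks at less than half the push of the others: once all three are checked, set that one down gently, upright, in the repair tray, and leave the two sound ones and everything else standing where they are.

Things in the scene. Friction and masses are not known exactly. Their poses are not given: they have to be found in the camera images.
- counter_1 (a point): Centre of the counter that stands at the start on the right-hand (-y) one of three fixed rubber mats (84 mm across, 3 mm thick): 28 mm above the bench, 25 mm above the counter's underside. z up. The three look alike: a loose round metal tally counter of 0.35 kg, case 56 mm across and 44 mm high on a foot 62 mm across, 6 mm high. This point stays with the mat.
- counter_2 (a point): Centre of the counter that stands at the start on the middle one of three fixed rubber mats (84 mm across, 3 mm thick): 28 mm above the bench, 25 mm above the counter's underside. z up. The three look alike: a loose round metal tally counter of 0.35 kg, case 56 mm across and 44 mm high on a foot 62 mm across, 6 mm high. This point stays with the mat.
- counter_3 (a point): Centre of the counter that stands at the start on the left-hand (+y) one of three fixed rubber mats (84 mm across, 3 mm thick): 28 mm above the bench, 25 mm above the counter's underside. z up. The three look alike: a loose round metal tally counter of 0.35 kg, case 56 mm across and 44 mm high on a foot 62 mm across, 6 mm high. This point stays with the mat.
- mat_1: Right-hand mat, under a counter. On each counter: a round steel key, 22 mm across, 9 mm from the axis towards -x (within 0.15 rad), its top 60 mm above the counter's underside (63 mm above the bench); a window with number wheels on its +x side; a zeroing knob on the case's +x side, standing out 12 mm, 24 mm up. The -y and +y sides of the case are free to grip.
- mat_2: Middle mat. A key goes down 10.5 mm: light for the first 3 mm, then stiff until it gives way (the click) at 3.5 to 5 mm; after that it runs on with at least a fifth less push to a rubber buffer at 7.5 mm (5 N/mm more), and it springs back when let go. A sound key gives way at about 10 N (9 to 13), a tired one at about 4 N (3.5 to 5.5).
- mat_3: Left-hand mat. The click turns the units wheel (the rightmost one seen from the robot) on, and it stays: 0.1 rad at 4.1 mm of key travel, 0.4 rad at 7 mm. The mats' origins are the centres of their undersides.
- tray: The repair tray: an open stainless steel pan 200 (x) x 170 (y) x 35 mm outside, walls and floor 4 mm thick, fixed to the bench. Its origin is the centre of its underside, z up.
- cheese: Block of cheese, 85 x 120 x 55 mm, 0.6 kg, to be left alone. Origin at the centre of its underside.
- cracker_box: Cardboard box of crackers lying flat, 90 x 140 x 45 mm, 0.25 kg, to be left alone. Origin at the centre of its underside.
- chutney: Glass jar, 64 mm across, 85 mm high, 0.3 kg, to be left alone. Origin at the centre of its underside.

How it is judged:
On the way:
1. the keys of all three counters have been pressed until they clicked (each units wheel past 0.1 rad) while the counters still stand on the mats (value of joint each of sound_tally_p_wheel, tired_tally_wheel, sound_tally_q_wheel above 0.1 rad and height (world z) of each of sound_tally_p_mid, tired_tally_mid, sound_tally_q_mid below 0.04 m and horizontal distance between each of sound_tally_p_mid, tired_tally_mid, sound_tally_q_mid and tray above 0.12 m), for 0.1 s.
At the end, for the whole second after the job is handed in: all three keys have been clicked; the counter with the tired key stands upright (within 0.12 rad) on the floor of the repair tray; the two sound counters stand upright within 30 mm of where they were (value of joint each of sound_tally_p_wheel, tired_tally_wheel, sound_tally_q_wheel above 0.1 rad and x of tired_tally_mid in the frame of tray between -0.09 and 0.09 m and y of tired_tally_mid in the frame of tray between -0.075 and 0.075 m and z of tired_tally_mid in the frame of tray below 0.034 m and angle between tired_tally_mid's own z axis and vertical below 0.12 rad and distance of each of sound_tally_p_mid, sound_tally_q_mid from where it was at the start of the episode below 0.03 m and angle between each of sound_tally_p_mid, sound_tally_q_mid's own z axis and vertical below 0.1 rad); the robot touches nothing.
It fails at once if a key is pushed with more than 20 N (contact force between any of sound_tally_p_key, tired_tally_key, sound_tally_q_key and the fingers above 20 N or contact force between any of sound_tally_p_key, tired_tally_key, sound_tally_q_key and the arm above 20 N).
It fails at once if the tired counter is dropped or thrown into the tray (faster than 0.4 m/s within 45 mm of the tray's floor) (horizontal distance between tired_tally_mid and tray below 0.09 m and height (world z) of tired_tally_mid below 0.074 m and linear speed of tired_tally above 0.4 m/s).
It fails at once if a sound counter is lifted, knocked over or carried off (distance of any of sound_tally_p_mid, sound_tally_q_mid from where it was at the start of the episode above 0.06 m or angle between any of sound_tally_p_mid, sound_tally_q_mid's own z axis and vertical above 0.4 rad).
It fails at once if the cheese, the cracker box or the jar is disturbed (moved by more than 15 mm) (distance of any of cheese, cracker_box, chutney from where it was at the start of the episode above 0.015 m).
It also fails if it takes over 58 s, if anything falls off the work surface, if the arm or the gripper's body presses on something with over 40 N, if the wrist force passes 120 N, or if a joint passes its speed limit or range.

## Robot

A 6-joint arm with a two-finger parallel gripper is mounted at the origin on the work surface. World frame = base frame: x ahead of the robot, y to its left, z up, the work surface at z = 0. Lengths are in m, angles in rad, forces in N, time in s.
With the tool pointing down it reaches from about 0.4 to 0.825 m from the base axis. Payload 7 kg.
Tool frame: the origin (TCP) lies midway between the tips of the shut fingers; the grasp point (between the pads) lies 19 mm behind it; z points along the fingers, x is the direction in which the jaws open and shut, and the axes are right-handed (so a half turn about z gives the same grasp; the last joint's range is limited). The gripper opens to 88 mm and grips with 3 to 60 N. Pads are 19 mm wide; open, the fingers measure 130 mm over their backs; the gripper's body (78 mm by 193 mm) begins 47 mm behind the grasp point.
Start: joints at [-0.965, 0.359, 0.012, 0, -1.224, -0.288], TCP at [0.211, -0.641, 0.227] pointing down, gripper open.
Joint ranges: [-3.07, 3.07], [-1.43, 2.12], [-1.02, 1.25], [-3.03, 1.67], [-3.05, -0], [-3.03, 3.03]. Speed limits (rad/s): [2.39, 2.39, 3.01, 3.14, 3.14, 3.14].

## Interface

Orientations are given as [roll, pitch, yaw] about the fixed x, y, z axes, in that order (R = Rz(yaw) Ry(pitch) Rx(roll)).
In Python, from station import arm gives the robot as it stands.
- The arm moves only by the tool apply_moves, never from a script. Its argument "moves" is a list of rows, each a list of 4 numbers: the shift along the tool's x, y, z in mm, then the turn about the tool's z in rad. A call has 1 to 5 rows; each row shifts and turns the commanded pose from where the row before left it, along the tool's axes as they then stand; what a row does not reach is not made up. A row lasts 1/10 s, in which the tool goes at most 50 mm and 8.59 degrees, less where a joint would pass 70% of its speed; a pose out of reach is approached as far as the arm can. A call with a gripper value outside its range is refused whole. "jaw" is the finger opening in mm, from 0 to 87.6, set as the call begins (left out, the last holds). The fingers move at their own pace and stop on an object; "squeeze" is the grip in N (left out, the last holds). Time passes only in rows, so rows that do not move let the fingers close. It gives the time, the measured TCP pose, the force and the opening at its end, in the units of the state.
- arm.get_state(): the state, without advancing time (a new reading comes with each control period).
- arm.grab_frame(name): name is "scene" or "top"; returns (picture, depth): 420x560x3 uint8, red, green, blue; 420x560 float32, m along the optical axis (not along the pixel's ray), 0 where there is no reading.
- arm.camera_info(name): a dict with "fov_y" (degrees; the focal length in pixels is half the picture's height over the tangent of half this angle, whatever the lens; pixels are square), "cx", "cy" (the principal point, pixels), "R" (3x3) and "t" (3): a world point X has camera coordinates R X + t. Camera axes: x right, y down, z forward; pixel columns grow to the right and rows downward; lengths in m; the calibration is good to about 2 mm. A picture is of the moment at which its call begins. camera_info takes no time and is no camera call.
- arm.job_done(): hands the job in, once; it reports no verdict.
The state is a dict: "t": time; "q": joint angles; "qd": joint speeds; "joint_efforts": joint torques, N m; "eef_pos": TCP position; "ee_rot": TCP orientation; "force": force on the tool from outside, world axes, zero at the start; "moment": the same for the moment, N m; "width": finger opening in m.
Only numpy, scipy, OpenCV 4.12 (cv2) and the standard library are available. Lean on these libraries where they do the work, as an engineer would, in place of code of your own. Each camera call takes 0.05 s, during which the arm holds its last target.

## Working session

There is one attempt and no reset: what is moved stays moved. The work goes in short steps, Python scripts to look and compute and a tool call to move; the robot and the scene stay as the last step left them, time stands still between calls to the robot, and variables do not carry over. Pictures are saved under pics/ and viewed, and the job is handed in when it is done.

Besides the shell and the picture viewer there is one more tool, called after "Call:" by a JSON object that holds its "api" and its "payload", one argument or row to a line. apply_moves: Moves the arm, as the interface text tells. Its arguments: {"type":"object","properties":{"moves":{"type":"array"},"jaw":{"type":"number"},"squeeze":{"type":"number"}},"required":["moves"]}

```bash
mkdir -p pics; ls; python3 - <<'E'
from station import arm
import cv2, numpy as np
s=arm.get_state(); print({k:np.round(v,4).tolist() for k,v in s.items()})
for n in ("top","scene"):
    p,d=arm.grab_frame(n); cv2.imwrite(f"pics/{n}0.png",p[:,:,::-1]); np.save(f"pics/{n}0_d.npy",d); np.save(f"pics/{n}0.npy",p)
    print(n,arm.camera_info(n))
E
```

```text
pics
{'t': 0.0, 'q': [-0.9649, 0.3594, 0.0111, -0.0004, -1.2241, -0.2881], 'qd': [-0.0016, -0.0002, -0.0004, 0.0006, -0.0002, 0.0003], 'joint_efforts': [-0.0014, -58.2713, 29.3066, 6.9972, 0.0071, -0.0001], 'eef_pos': [0.2108, -0.6407, 0.2256], 'ee_rot': [-3.1415, -0.0017, 1.8884], 'force': [0.9264, -0.2853, -0.6548], 'moment': [0.042, 0.008, -0.0464], 'width': 0.0874}
top {'fov_y': 44.4116326017029, 'cx': 280.3366663396488, 'cy': 208.85016798150733, 'R': array([[-0.00340488, -0.99986721, -0.0159363 ],
       [-0.98471893,  0.00612727, -0.17404332],
       [ 0.17411785,  0.01510018, -0.98460904]]), 't': array([0.04683628, 0.57437412, 0.96424979])}
scene {'fov_y': 50.38590944584398, 'cx': 285.1021336853255, 'cy': 214.10753423345668, 'R': array([[-0.49895027,  0.86653158, -0.01310112],
       [ 0.72584064,  0.40958503, -0.55262598],
       [-0.47350184, -0.28524221, -0.8333264 ]]), 't': array([ 0.2477621 , -0.39360907,  1.39773653])}
```

View pics/top0.png

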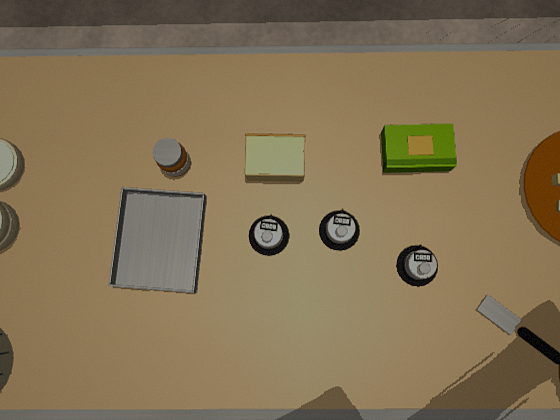

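View pics/scene0.png

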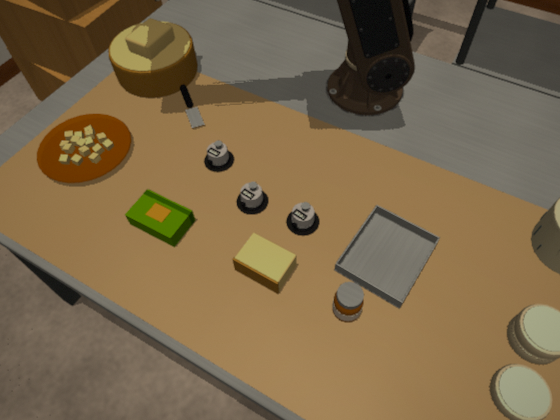

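The top view shows three counters on black mats near (268,235), (340,229) and (418,265). The tray is at (158,240), the cheese at (275,158), the crackers at (420,147) and the jar at (170,155). Next I'll measure positions and zoom in.

```bash
cat > h.py <<'E'
import numpy as np, cv2
def cam(i):
    f=210/np.tan(np.radians(i["fov_y"])/2); return f,i["cx"],i["cy"],np.array(i["R"]),np.array(i["t"])
def ray(i,u,v,z):
    f,cx,cy,R,t=cam(i); d=R.T@np.array([(u-cx)/f,(v-cy)/f,1]); c=-R.T@t
    return c+d*(z-c[2])/d[2]
def cloud(i,D):
    f,cx,cy,R,t=cam(i); v,u=np.mgrid[:D.shape[0],:D.shape[1]]
    P=np.stack([(u-cx)/f*D,(v-cy)/f*D,D],-1); return (P-t)@R
def proj(i,X):
    f,cx,cy,R,t=cam(i); p=R@np.array(X)+t; return f*p[0]/p[2]+cx,f*p[1]/p[2]+cy
E
python3 - <<'E'
from station import arm
import cv2, numpy as np
from h import *
for n in ("top","scene"):
    i=arm.camera_info(n); p=np.load(f"pics/{n}0.npy"); D=np.load(f"pics/{n}0_d.npy"); W=cloud(i,D)
    f,cx,cy,R,t=cam(i); print(n,"cam at",-R.T@t,"f",f)
    m=(p.max(2)<45).astype(np.uint8)
    c,_=cv2.findContours(m,cv2.RETR_EXTERNAL,cv2.CHAIN_APPROX_NONE)
    for k in c:
        if 150<cv2.contourArea(k)<3000:
            (u,v),ax,a=cv2.fitEllipse(k); print("dark",round(u,1),round(v,1),np.round(ax,1),"->",np.round(ray(i,u,v,0.003),4))
    print("bench z",np.median(W[...,2][300:330,200:300]) if n=="top" else np.median(W[...,2][150:170,300:330]))
    h=W[...,2]
    # objects by height
    m=((h>0.02)&(h<0.12)&(D>0)).astype(np.uint8)
    nn,l,st,ce=cv2.connectedComponentsWithStats(m)
    for k in range(1,nn):
        if st[k,4]>60:
            P=W[l==k]; print(st[k],np.round(np.median(P,0),3),"x",np.round(np.percentile(P[:,0],[2,98]),3),"y",np.round(np.percentile(P[:,1],[2,98]),3),"z",np.round(np.percentile(P[:,2],[2,50,98]),3))
big=cv2.resize(np.load("pics/top0.npy")[195:295,235:445,::-1],None,fx=3.8,fy=3.8,interpolation=cv2.INTER_CUBIC); cv2.imwrite("pics/top0z.png",big)
big=cv2.resize(np.load("pics/scene0.npy")[135:240,195:330,::-1],None,fx=5,fy=5,interpolation=cv2.INTER_CUBIC); cv2.imwrite("pics/scene0z.png",big)
E
```

```text
top cam at [0.39786344 0.02875037 1.05012143] f 514.4400059852703
dark 539.4 344.5 [11.1 62.7] -> [ 0.3099 -0.462   0.003 ]
dark 416.7 265.9 [35.7 38. ] -> [ 0.4644 -0.2302  0.003 ]
dark 268.4 235.2 [38.4 39.1] -> [0.5283 0.0696 0.003 ]
dark 338.8 230.2 [38.5 39. ] -> [ 0.5379 -0.0748  0.003 ]
bench z 0.0007124287817246236
[ 382  123   75   48 3268] [ 0.702 -0.236  0.045] x [0.66  0.748] y [-0.305 -0.169] z [0.025 0.045 0.049]
[ 245  133   60   47 2704] [0.681 0.054 0.055] x [0.642 0.727] y [-0.002  0.112] z [0.028 0.055 0.059]
[ 153  137   37   38 1025] [0.677 0.259 0.083] x [0.654 0.709] y [0.234 0.289] z [0.024 0.083 0.088]
[  0 138  22  51 798] [0.679 0.604 0.034] x [0.633 0.726] y [0.586 0.622] z [0.022 0.034 0.039]
[527 141  19  28 104] [ 0.692 -0.478  0.021] x [0.664 0.717] y [-0.499 -0.461] z [0.02  0.021 0.024]
[524 175  10  25  67] [ 0.62  -0.456  0.021] x [0.597 0.647] y [-0.465 -0.451] z [0.02  0.021 0.025]
[ 109  187   97  106 1167] [0.53  0.308 0.033] x [0.417 0.622] y [0.2  0.38] z [0.021 0.033 0.038]
[  0 201  17  48 562] [0.549 0.59  0.039] x [0.509 0.593] y [0.584 0
[... 1820 characters left out ...]
0.048]
[ 534  198   26   72 1171] [0.328 0.592 0.066] x [0.264 0.361] y [0.576 0.637] z [0.021 0.066 0.119]
[292 202  23  26 479] [0.537 0.074 0.045] x [0.51  0.565] y [0.046 0.097] z [0.022 0.045 0.064]
[335 205 105 101 926] [0.529 0.29  0.032] x [0.417 0.624] y [0.203 0.38 ] z [0.021 0.032 0.037]
[ 233  233   64   58 2135] [0.693 0.062 0.054] x [0.646 0.729] y [-0.     0.116] z [0.023 0.054 0.057]
[333 282  31  39 941] [0.697 0.268 0.082] x [0.662 0.716] y [0.24  0.296] z [0.025 0.082 0.087]
[ 509  304   51   59 2408] [0.569 0.627 0.069] x [0.506 0.604] y [0.587 0.668] z [0.023 0.069 0.074]
[ 492  364   61   56 2628] [0.684 0.637 0.034] x [0.634 0.73 ] y [0.589 0.687] z [0.024 0.034 0.038]
```

View pics/top0z.png

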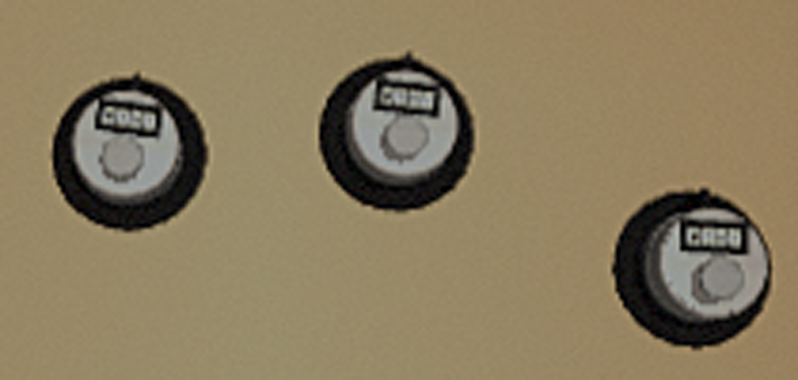

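View pics/scene0z.png

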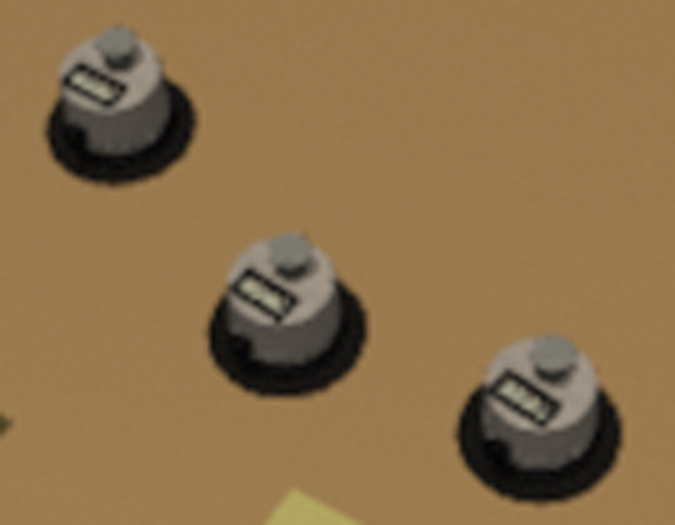

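```bash
python3 - <<'E'
from station import arm
import cv2, numpy as np
from h import *
it=arm.camera_info("top"); isc=arm.camera_info("scene")
K={1:((424.5,268.2),(218.6,143.4)),2:((341.6,231.),(253.4,184.8)),3:((266.8,236.6),(305.6,205.6))}
for k,(a,b) in K.items():
    print("key",k,np.round(ray(it,*a,.063),4),np.round(ray(isc,*b,.063),4))
mats={1:(.4655,-.2302),2:(.5385,-.0748),3:(.5288,.0694)}
for n,i in (("top",it),("scene",isc)):
    D=np.load(f"pics/{n}0_d.npy"); W=cloud(i,D); 
    for k,c in mats.items():
        r=np.hypot(W[...,0]-c[0],W[...,1]-c[1])
        hk=W[(r<.05)&(W[...,2]>.059)&(W[...,2]<.07)]
        hc=W[(r<.05)&(W[...,2]>.049)&(W[...,2]<.0575)]
        from_=lambda P:np.round(((P.max(0)+P.min(0))/2)[:2],4)
        print(n,k,"key",len(hk),np.round(hk.mean(0),4),from_(hk),"case",len(hc),np.round(hc.mean(0),4), cv2.minEnclosingCircle(hc[:,:2].astype(np.float32)))
# tray rim
D=np.load("pics/top0_d.npy");W=cloud(it,D)
m=(W[...,2]>.028)&(W[...,2]<.042)&(W[...,1]>.15)&(W[...,1]<.42)&(W[...,0]<.66)&(W[...,0]>.38)
print("tray",cv2.minAreaRect(W[m][:,:2].astype(np.float32)))
D=np.load("pics/scene0_d.npy");W=cloud(isc,D)
m=(W[...,2]>.028)&(W[...,2]<.042)&(W[...,1]>.15)&(W[...,1]<.42)&(W[...,0]<.64)&(W[...,0]>.38)
print("tray",cv2.minAreaRect(W[m][:,:2].astype(np.float32)))
for u,v in ((122,188),(206,194),(196,293),(110,285)): print(np.round(ray(it,u,v,.035),3))
E
```

```text
key 1 [ 0.4561 -0.2299  0.063 ] [ 0.4577 -0.2265  0.063 ]
key 2 [ 0.5283 -0.0742  0.063 ] [ 0.5297 -0.0713  0.063 ]
key 3 [0.5182 0.0702 0.063 ] [0.5212 0.0722 0.063 ]
top 1 key 100 [ 0.4574 -0.2298  0.0631] [ 0.4575 -0.2303] case 99 [ 0.4738 -0.2295  0.0504] ((0.4675593376159668, -0.22968706488609314), 0.025775620713829994)
top 2 key 96 [ 0.5301 -0.0744  0.0632] [ 0.5303 -0.0751] case 100 [ 0.5445 -0.0789  0.0502] ((0.5375736355781555, -0.0751950740814209), 0.02698541432619095)
top 3 key 93 [0.5204 0.0702 0.063 ] [0.5211 0.0699] case 109 [0.5355 0.0682 0.0502] ((0.5297623872756958, 0.06923879683017731), 0.026562388986349106)
scene 1 key 39 [ 0.458  -0.2281  0.062 ] [ 0.4579 -0.2287] case 26 [ 0.4746 -0.2243  0.0503] ((0.4714503586292267, -0.2256210297346115), 0.020849840715527534)
scene 2 key 49 [ 0.5305 -0.0729  0.0622] [ 0.5301 -0.073 ] case 27 [ 0.549  -0.0734  0.0504] ((0.5510913133621216, -0.07475785911083221), 0.02097826823592186)
scene 3 key 49 [0.521  0.0721 0.0624] [0.5211 0.072 ] case 27 [0.5387 0.072  0.0504] ((0.5358428359031677, 0.07203909754753113), 0.02313452586531639)
tray ((0.5412062406539917, 0.28910329937934875), (0.17121002078056335, 0.2430974692106247), 85.32299041748047)
tray ((0.5194258093833923, 0.2918737828731537), (0.1698998212814331, 0.20360033214092255), 85.27787780761719)
[0.622 0.365 0.035]
[0.609 0.194 0.035]
[0.412 0.21  0.035]
[0.428 0.379 0.035]
```

Both views agree. The keys are at about (0.4575,-0.229), (0.530,-0.0735) and (0.5205,0.071), and the tray is at about (0.518,0.289). I'll close the fingers and square the tool first.

Call:
{"api": "apply_moves", "payload": {
  "moves": [
    [0,0,0,0.106],
    [0,0,0,0.106],
    [0,0,0,0.106]
  ],
  "jaw": 0,
  "squeeze": 20
}}

```text
t: 0.4
eef_pos: [0.2108, -0.6409, 0.2259]
ee_rot: [-3.141, -0.001, 1.566]
force: [0.8, -0.1, 0.1]
width: 0.0692
```

Call:
{"api": "apply_moves", "payload": {
  "moves": [
    [41,24.5,0,0],
    [41,24.5,0,0],
    [41,24.5,0,0],
    [41,24.5,0,0],
    [41,24.5,0,0]
  ]
}}

```text
t: 0.9
eef_pos: [0.3339, -0.4344, 0.2263]
ee_rot: [-3.141, -0.0, 1.57]
force: [0.3, -0.3, 0.8]
width: 0.0291
```

Call:
{"api": "apply_moves", "payload": {
  "moves": [
    [41,24.5,0,0],
    [41,24.5,0,0],
    [41,24.5,0,0],
    [41,24.5,0,0],
    [41,24.5,0,0]
  ]
}}

```text
t: 1.4
eef_pos: [0.4564, -0.2293, 0.2266]
ee_rot: [3.142, -0.0, 1.571]
force: [0.8, -0.4, -0.9]
width: 0.0005
```

Call:
{"api": "apply_moves", "payload": {
  "moves": [
    [0,0,30,0],
    [0,0,30,0],
    [0,0,30,0],
    [0,0,30,0],
    [0,0,0,0]
  ]
}}

```text
t: 1.9
eef_pos: [0.453, -0.2305, 0.1029]
ee_rot: [-3.134, -0.002, 1.57]
force: [0.1, 0.7, 0.1]
width: 0.0006
```

Call:
{"api": "apply_moves", "payload": {
  "moves": [
    [0,0,0,0],
    [0,0,0,0],
    [0,0,0,0]
  ]
}}

```text
t: 2.2
eef_pos: [0.457, -0.2315, 0.1081]
ee_rot: [3.139, 0.0, 1.571]
force: [-0.1, 0.3, -0.3]
width: 0.0003
```

Call:
{"api": "apply_moves", "payload": {
  "moves": [
    [1,0,10,0],
    [1,0,10,0],
    [0,0,10,0],
    [0,0,5,0],
    [0,0,3,0]
  ]
}}

```text
t: 2.7
eef_pos: [0.4555, -0.2292, 0.0675]
ee_rot: [-3.14, -0.0, 1.571]
force: [-0.9, 0.2, -0.5]
width: 0.0006
```

Call:
{"api": "apply_moves", "payload": {
  "moves": [
    [0,0,0,0],
    [0,0,0,0]
  ]
}}

```text
t: 2.9
eef_pos: [0.4561, -0.2293, 0.0686]
ee_rot: [3.142, 0.0, 1.571]
force: [1.1, -1.0, -0.5]
width: 0.0001
```

```bash
python3 - <<'E'
from station import arm
import cv2, numpy as np
from h import *
for n,sl in (("top",(slice(180,300),slice(360,500))),("scene",(slice(90,190),slice(150,290)))):
    p,d=arm.grab_frame(n); cv2.imwrite(f"pics/{n}1.png",cv2.resize(p[sl][:,:,::-1],None,fx=5,fy=5,interpolation=cv2.INTER_CUBIC))
s=arm.get_state(); print(s["t"],s["eef_pos"],s["force"],s["moment"],s["ee_rot"])
E
```

```text
3.0 [ 0.4562488  -0.22929229  0.06885541] [-0.3961905  -0.04790756 -0.83585246] [-0.04323331 -0.03206517 -0.00065066] [3.14103842e+00 1.34460871e-04 1.57071021e+00]
```

View pics/scene1.png

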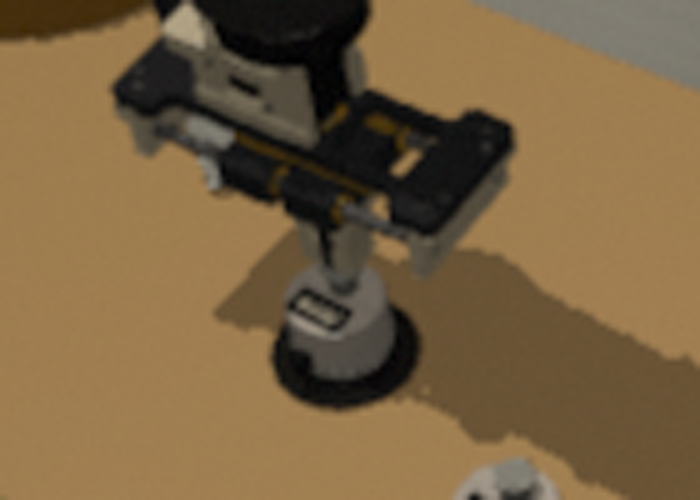

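The scene view shows the shut fingertips right over key 1, at about (340,275) in the zoom. Pressing in small steps.

Call:
{"api": "apply_moves", "payload": {
  "moves": [
    [0,0,2,0],
    [0,0,2,0],
    [0,0,1,0],
    [0,0,1,0],
    [0,0,0,0]
  ]
}}

```text
t: 3.5
eef_pos: [0.4559, -0.2292, 0.0625]
ee_rot: [-3.141, -0.0, 1.571]
force: [-0.5, -0.2, 0.5]
width: 0.0002
```

Call:
{"api": "apply_moves", "payload": {
  "moves": [
    [0,0,1,0],
    [0,0,0,0]
  ]
}}

```text
t: 3.7
eef_pos: [0.456, -0.2293, 0.0615]
ee_rot: [-3.142, 0.0, 1.571]
force: [-0.5, 0.0, 1.3]
width: 0.0005
```

Call:
{"api": "apply_moves", "payload": {
  "moves": [
    [0,0,1,0],
    [0,0,0,0]
  ]
}}

```text
t: 3.9
eef_pos: [0.456, -0.2293, 0.0605]
ee_rot: [3.141, 0.0, 1.571]
force: [-0.5, 0.2, 0.7]
width: 0.0003
```

Call:
{"api": "apply_moves", "payload": {
  "moves": [
    [0,0,0.5,0],
    [0,0,0,0]
  ]
}}

```text
t: 4.1
eef_pos: [0.456, -0.2293, 0.0601]
ee_rot: [3.142, 0.0, 1.571]
force: [-0.8, -0.1, 1.9]
width: 0.0003
```

Call:
{"api": "apply_moves", "payload": {
  "moves": [
    [0,0,0.4,0],
    [0,0,0,0]
  ]
}}

```text
t: 4.3
eef_pos: [0.456, -0.2293, 0.0598]
ee_rot: [3.141, 0.0, 1.571]
force: [-2.0, 0.3, 4.0]
width: 0.0005
```

Call:
{"api": "apply_moves", "payload": {
  "moves": [
    [0,0,0.3,0],
    [0,0,0,0]
  ]
}}

```text
t: 4.5
eef_pos: [0.4561, -0.2293, 0.0597]
ee_rot: [3.141, 0.0, 1.571]
force: [-1.3, 0.8, 5.7]
width: 0.0002
```

Call:
{"api": "apply_moves", "payload": {
  "moves": [
    [0,0,0.3,0],
    [0,0,0,0]
  ]
}}

```text
t: 4.7
eef_pos: [0.4561, -0.2293, 0.0595]
ee_rot: [3.141, 0.0, 1.571]
force: [-2.9, 1.3, 7.2]
width: 0.0004
```

Call:
{"api": "apply_moves", "payload": {
  "moves": [
    [0,0,0.3,0],
    [0,0,0,0]
  ]
}}

```text
t: 4.9
eef_pos: [0.4561, -0.2293, 0.0593]
ee_rot: [3.141, 0.0, 1.571]
force: [-2.4, 1.6, 9.6]
width: 0.0002
```

Call:
{"api": "apply_moves", "payload": {
  "moves": [
    [0,0,0.3,0],
    [0,0,0,0]
  ]
}}

```text
t: 5.1
eef_pos: [0.4561, -0.2293, 0.0591]
ee_rot: [3.141, 0.0, 1.571]
force: [-3.3, 2.1, 9.4]
width: 0.0004
```

Call:
{"api": "apply_moves", "payload": {
  "moves": [
    [0,0,0.3,0],
    [0,0,0,0]
  ]
}}

```text
t: 5.3
eef_pos: [0.4561, -0.2293, 0.0589]
ee_rot: [3.141, 0.0, 1.571]
force: [-2.7, 2.3, 10.8]
width: 0.0002
```

Call:
{"api": "apply_moves", "payload": {
  "moves": [
    [0,0,0.3,0],
    [0,0,0,0]
  ]
}}

```text
t: 5.5
eef_pos: [0.456, -0.2293, 0.0584]
ee_rot: [3.141, 0.0, 1.571]
force: [-2.7, 1.0, 7.5]
width: 0.0005
```

Call:
{"api": "apply_moves", "payload": {
  "moves": [
    [0,0,0.3,0],
    [0,0,0,0]
  ]
}}

```text
t: 5.7
eef_pos: [0.4561, -0.2293, 0.058]
ee_rot: [3.141, 0.0, 1.571]
force: [-1.2, 0.7, 7.7]
width: 0.0007
```

Call:
{"api": "apply_moves", "payload": {
  "moves": [
    [0,0,0.3,0],
    [0,0,0,0]
  ]
}}

```text
t: 5.9
eef_pos: [0.456, -0.2293, 0.0577]
ee_rot: [3.141, 0.0, 1.571]
force: [-2.4, 1.5, 7.7]
width: 0.0001
```

Call:
{"api": "apply_moves", "payload": {
  "moves": [
    [0,0,0.4,0],
    [0,0,0,0]
  ]
}}

```text
t: 6.1
eef_pos: [0.4561, -0.2293, 0.0574]
ee_rot: [3.141, 0.0, 1.571]
force: [-3.2, 1.6, 8.8]
width: 0.0003
```

Call:
{"api": "apply_moves", "payload": {
  "moves": [
    [0,0,-8,0],
    [0,0,-15,0],
    [0,0,-10,0],
    [0,0,0,0]
  ]
}}

```text
t: 6.5
eef_pos: [0.457, -0.2294, 0.0913]
ee_rot: [3.139, 0.0, 1.571]
force: [-0.2, 0.0, 0.2]
width: 0.0004
```

Counter 1 clicked at about 10.8 N, so it's sound. Moving to counter 2.

Call:
{"api": "apply_moves", "payload": {
  "moves": [
    [31,14.6,0,0],
    [31,14.6,0,0],
    [31,14.6,0,0],
    [31,14.6,0,0],
    [31,14.6,0,0]
  ]
}}

```text
t: 7.0
eef_pos: [0.5291, -0.0729, 0.0894]
ee_rot: [-3.141, -0.0, 1.57]
force: [2.0, -0.3, 0.3]
width: 0.0004
```

Call:
{"api": "apply_moves", "payload": {
  "moves": [
    [0,0,8,0],
    [0,0,8,0],
    [0,0,5,0],
    [0,0,3,0],
    [0,0,0,0]
  ]
}}

```text
t: 7.5
eef_pos: [0.5283, -0.0751, 0.0652]
ee_rot: [-3.14, 0.0, 1.569]
force: [-0.2, 0.2, 0.7]
width: 0.0002
```

```bash
python3 - <<'E'
from station import arm
import cv2, numpy as np
from h import *
for n,sl in (("top",(slice(180,300),slice(360,500))),("scene",(slice(110,210),slice(190,330)))):
    p,d=arm.grab_frame(n); cv2.imwrite(f"pics/{n}2.png",cv2.resize(p[sl][:,:,::-1],None,fx=5,fy=5,interpolation=cv2.INTER_CUBIC))
s=arm.get_state(); print(s["t"],s["eef_pos"],s["force"],s["moment"],s["ee_rot"])
E
```

```text
7.6 [ 0.52889746 -0.07483564  0.06595566] [0.4665439  0.25704299 0.64421286] [ 0.02130636 -0.01925316  0.00808292] [3.14155480e+00 6.71935368e-05 1.56968846e+00]
```

View pics/scene2.png

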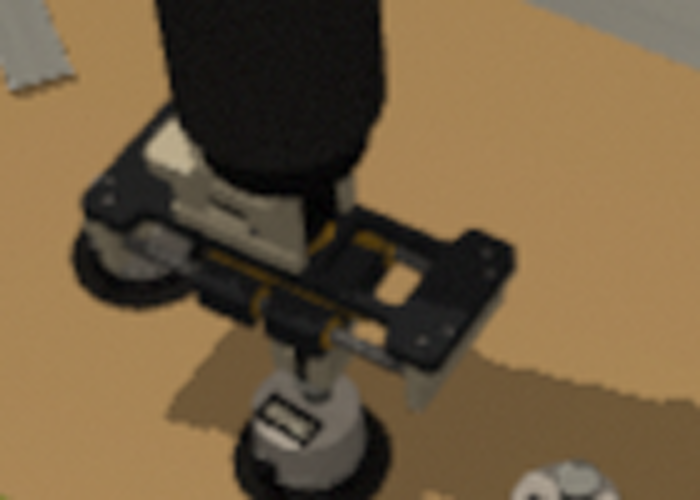

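View pics/top2.png

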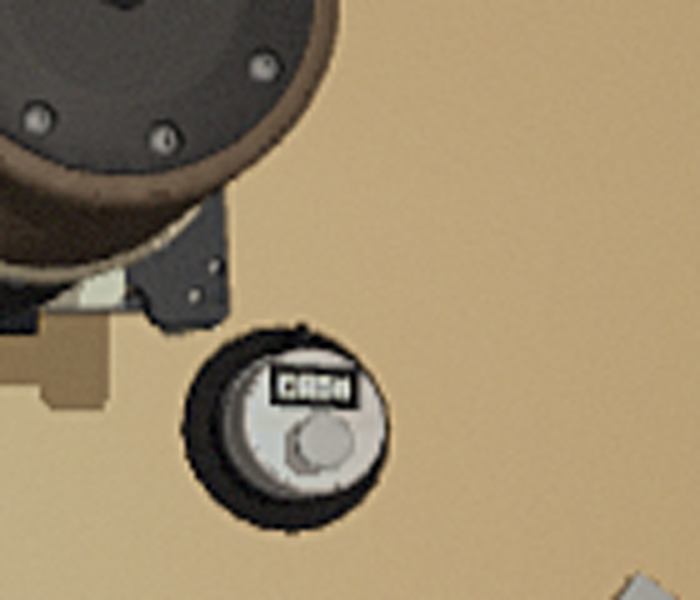

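The scene zoom shows the fingertips over key 2 at about (315,385), and the top view shows counter 1 upright in place. Pressing key 2.

Call:
{"api": "apply_moves", "payload": {
  "moves": [
    [0.5,0.5,1.5,0],
    [0.5,0,1.5,0],
    [0,0,1,0],
    [0,0,1,0],
    [0,0,0,0]
  ]
}}

```text
t: 8.1
eef_pos: [0.5296, -0.0732, 0.0608]
ee_rot: [3.141, 0.0, 1.571]
force: [0.4, -0.2, 0.1]
width: 0.0003
```

Call:
{"api": "apply_moves", "payload": {
  "moves": [
    [0,0,0.5,0],
    [0,0,0,0]
  ]
}}

```text
t: 8.3
eef_pos: [0.5296, -0.0732, 0.0604]
ee_rot: [3.141, -0.0, 1.571]
force: [0.0, 0.1, 0.4]
width: 0.0003
```

Call:
{"api": "apply_moves", "payload": {
  "moves": [
    [0,0,0.3,0],
    [0,0,0,0]
  ]
}}

```text
t: 8.5
eef_pos: [0.5296, -0.0732, 0.0601]
ee_rot: [3.141, -0.0, 1.571]
force: [0.9, -0.3, 0.3]
width: 0.0005
```

Call:
{"api": "apply_moves", "payload": {
  "moves": [
    [0,0,0.3,0],
    [0,0,0,0]
  ]
}}

```text
t: 8.7
eef_pos: [0.5296, -0.0732, 0.0599]
ee_rot: [3.141, -0.0, 1.571]
force: [-0.8, 0.5, 2.8]
width: 0.0007
```

Call:
{"api": "apply_moves", "payload": {
  "moves": [
    [0,0,0.3,0],
    [0,0,0,0]
  ]
}}

```text
t: 8.9
eef_pos: [0.5296, -0.0732, 0.0597]
ee_rot: [3.141, 0.0, 1.571]
force: [-1.4, 0.9, 4.9]
width: 0.0004
```

Call:
{"api": "apply_moves", "payload": {
  "moves": [
    [0,0,0.3,0],
    [0,0,0,0]
  ]
}}

```text
t: 9.1
eef_pos: [0.5296, -0.0732, 0.0596]
ee_rot: [3.141, 0.0, 1.571]
force: [-0.3, 0.4, 6.9]
width: 0.0007
```

Call:
{"api": "apply_moves", "payload": {
  "moves": [
    [0,0,0.3,0],
    [0,0,0,0]
  ]
}}

```text
t: 9.3
eef_pos: [0.5297, -0.0732, 0.0595]
ee_rot: [3.141, 0.0, 1.571]
force: [-1.8, 1.1, 8.5]
width: 0.0006
```

Call:
{"api": "apply_moves", "payload": {
  "moves": [
    [0,0,0.3,0],
    [0,0,0,0]
  ]
}}

```text
t: 9.5
eef_pos: [0.5296, -0.0732, 0.0592]
ee_rot: [3.141, 0.0, 1.571]
force: [-3.4, 1.1, 9.9]
width: 0.0004
```

Call:
{"api": "apply_moves", "payload": {
  "moves": [
    [0,0,0.3,0],
    [0,0,0,0]
  ]
}}

```text
t: 9.7
eef_pos: [0.5296, -0.0732, 0.059]
ee_rot: [3.141, 0.0, 1.571]
force: [-3.4, 0.6, 9.4]
width: 0.0006
```

Call:
{"api": "apply_moves", "payload": {
  "moves": [
    [0,0,0.3,0],
    [0,0,0,0]
  ]
}}

```text
t: 9.9
eef_pos: [0.5297, -0.0732, 0.0588]
ee_rot: [3.141, 0.0, 1.571]
force: [-3.2, 0.4, 11.5]
width: 0.0003
```

Call:
{"api": "apply_moves", "payload": {
  "moves": [
    [0,0,0.3,0],
    [0,0,0,0]
  ]
}}

```text
t: 10.1
eef_pos: [0.5297, -0.0732, 0.0582]
ee_rot: [3.141, 0.0, 1.571]
force: [-1.8, 0.8, 7.4]
width: 0.0005
```

Call:
{"api": "apply_moves", "payload": {
  "moves": [
    [0,0,0.3,0],
    [0,0,0,0]
  ]
}}

```text
t: 10.3
eef_pos: [0.5297, -0.0732, 0.0579]
ee_rot: [3.141, 0.0, 1.571]
force: [-1.3, 1.0, 7.6]
width: 0.0005
```

Call:
{"api": "apply_moves", "payload": {
  "moves": [
    [0,0,0.4,0],
    [0,0,0,0]
  ]
}}

```text
t: 10.5
eef_pos: [0.5296, -0.0732, 0.0575]
ee_rot: [3.141, 0.0, 1.571]
force: [-2.0, 1.6, 8.2]
width: 0.0002
```

Call:
{"api": "apply_moves", "payload": {
  "moves": [
    [0,0,-8,0],
    [0,0,-15,0],
    [0,0,-10,0],
    [0,0,0,0]
  ]
}}

```text
t: 10.9
eef_pos: [0.5303, -0.0731, 0.0913]
ee_rot: [3.139, -0.0, 1.571]
force: [-0.8, 0.3, -0.6]
width: 0.0004
```

Call:
{"api": "apply_moves", "payload": {
  "moves": [
    [36,-2.2,0,0],
    [36,-2.2,0,0],
    [36,-2.2,0,0],
    [36,-2.2,0,0],
    [0,0,0,0]
  ]
}}

```text
t: 11.4
eef_pos: [0.5207, 0.0739, 0.0896]
ee_rot: [3.141, -0.0, 1.574]
force: [-0.4, -0.2, 0.6]
width: 0.0005
```

Call:
{"api": "apply_moves", "payload": {
  "moves": [
    [0,0,8,0],
    [0,0,8,0],
    [0,0,5,0],
    [0,0,2,0],
    [0,0,0,0]
  ]
}}

```text
t: 11.9
eef_pos: [0.5205, 0.0699, 0.0663]
ee_rot: [-3.141, 0.001, 1.569]
force: [-0.6, -0.4, 0.8]
width: 0.0004
```

```bash
python3 - <<'E'
from station import arm
import cv2, numpy as np
from h import *
for n,sl in (("top",(slice(180,300),slice(300,440))),("scene",(slice(130,230),slice(230,370)))):
    p,d=arm.grab_frame(n); cv2.imwrite(f"pics/{n}3.png",cv2.resize(p[sl][:,:,::-1],None,fx=5,fy=5,interpolation=cv2.INTER_CUBIC))
s=arm.get_state(); print(s["t"],s["eef_pos"],s["force"],s["moment"],s["ee_rot"])
E
```

```text
12.0 [0.52086395 0.07036127 0.06698972] [ 0.46759529  0.08390151 -0.13021635] [-0.02865091 -0.03263445 -0.0393645 ] [3.14158345e+00 7.03200127e-05 1.56997471e+00]
```

View pics/scene3.png

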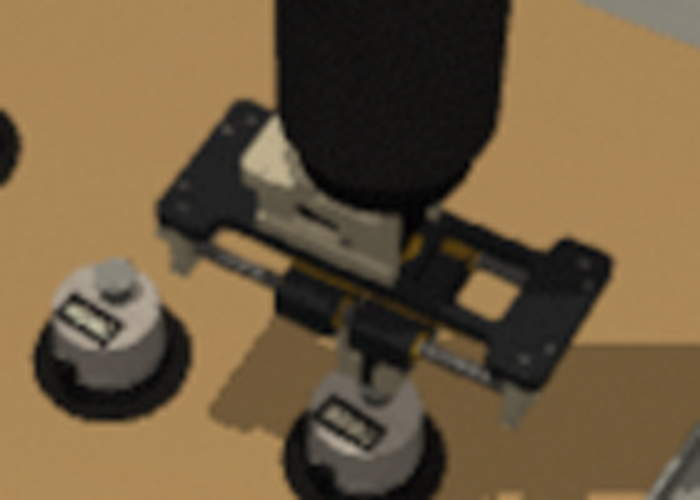

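View pics/top3.png

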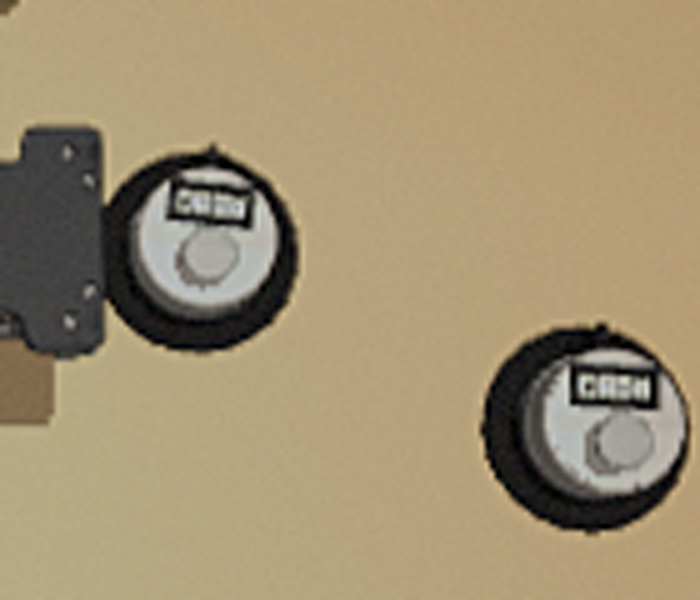

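Counters 1 and 2 stand in place, and the fingers are over key 3 at about (375,385) in the zoom. Pressing key 3, which should be the tired one.

Call:
{"api": "apply_moves", "payload": {
  "moves": [
    [0.5,0,2,0],
    [0,0,1.5,0],
    [0,0,1.5,0],
    [0,0,1,0],
    [0,0,0,0]
  ]
}}

```text
t: 12.5
eef_pos: [0.5207, 0.0713, 0.0609]
ee_rot: [-3.142, 0.0, 1.571]
force: [-1.2, 0.3, 0.5]
width: 0.0007
```

Call:
{"api": "apply_moves", "payload": {
  "moves": [
    [0,0,0.5,0],
    [0,0,0,0]
  ]
}}

```text
t: 12.7
eef_pos: [0.5207, 0.0713, 0.0604]
ee_rot: [-3.142, -0.0, 1.571]
force: [-0.3, 0.7, 0.0]
width: 0.0002
```

Call:
{"api": "apply_moves", "payload": {
  "moves": [
    [0,0,0.3,0],
    [0,0,0,0]
  ]
}}

```text
t: 12.9
eef_pos: [0.5208, 0.0713, 0.0602]
ee_rot: [3.142, -0.0, 1.571]
force: [-0.2, 0.1, 0.1]
width: 0.0005
```

Call:
{"api": "apply_moves", "payload": {
  "moves": [
    [0,0,0.3,0],
    [0,0,0,0]
  ]
}}

```text
t: 13.1
eef_pos: [0.5207, 0.0713, 0.06]
ee_rot: [3.142, -0.0, 1.571]
force: [-0.8, 0.4, 2.8]
width: 0.0002
```

Call:
{"api": "apply_moves", "payload": {
  "moves": [
    [0,0,0.3,0],
    [0,0,0,0]
  ]
}}

```text
t: 13.3
eef_pos: [0.5207, 0.0713, 0.0597]
ee_rot: [3.142, -0.0, 1.571]
force: [-0.5, 0.7, 4.3]
width: 0.0007
```

Call:
{"api": "apply_moves", "payload": {
  "moves": [
    [0,0,0.3,0],
    [0,0,0,0]
  ]
}}

```text
t: 13.5
eef_pos: [0.5207, 0.0713, 0.0594]
ee_rot: [3.142, -0.0, 1.571]
force: [-1.5, 0.0, 5.1]
width: 0.0003
```

Call:
{"api": "apply_moves", "payload": {
  "moves": [
    [0,0,0.3,0],
    [0,0,0,0]
  ]
}}

```text
t: 13.7
eef_pos: [0.5208, 0.0713, 0.059]
ee_rot: [3.142, -0.0, 1.571]
force: [-1.2, 1.6, 4.2]
width: 0.0007
```

Call:
{"api": "apply_moves", "payload": {
  "moves": [
    [0,0,0.3,0],
    [0,0,0,0]
  ]
}}

```text
t: 13.9
eef_pos: [0.5207, 0.0713, 0.0587]
ee_rot: [3.142, -0.0, 1.571]
force: [-1.7, 0.4, 4.5]
width: 0.0004
```

Call:
{"api": "apply_moves", "payload": {
  "moves": [
    [0,0,0.3,0],
    [0,0,0,0]
  ]
}}

```text
t: 14.1
eef_pos: [0.5208, 0.0713, 0.0583]
ee_rot: [3.142, -0.0, 1.571]
force: [-1.4, 0.5, 4.0]
width: 0.0003
```

Call:
{"api": "apply_moves", "payload": {
  "moves": [
    [0,0,0.4,0],
    [0,0,0,0]
  ]
}}

```text
t: 14.3
eef_pos: [0.5207, 0.0712, 0.0579]
ee_rot: [-3.142, 0.0, 1.571]
force: [-2.0, 1.6, 4.6]
width: 0.0002
```

Call:
{"api": "apply_moves", "payload": {
  "moves": [
    [0,0,0.4,0],
    [0,0,0,0]
  ]
}}

```text
t: 14.5
eef_pos: [0.5207, 0.0713, 0.0575]
ee_rot: [3.142, -0.0, 1.571]
force: [-0.1, 1.1, 3.6]
width: 0.0006
```

Call:
{"api": "apply_moves", "payload": {
  "moves": [
    [0,0,0.4,0],
    [0,0,0,0],
    [0,0,0,0]
  ]
}}

```text
t: 14.8
eef_pos: [0.5208, 0.0713, 0.0571]
ee_rot: [-3.142, -0.0, 1.571]
force: [-1.1, 0.7, 3.3]
width: 0.0002
```

Key 3 gave way at about 5 N and stayed at about 4 N afterwards, against about 11 N for the other two, so counter 3 is the tired one. Lifting off, opening the fingers and centring over its axis.

Call:
{"api": "apply_moves", "payload": {
  "moves": [
    [0,0,-8,0],
    [0,0,-20,0],
    [0,0,-25,0],
    [0,4,-10,0],
    [-1.5,4,0,0]
  ]
}}

```text
t: 15.3
eef_pos: [0.53, 0.0702, 0.1218]
ee_rot: [3.138, -0.001, 1.571]
force: [0.0, 0.3, -0.6]
width: 0.0005
```

Call:
{"api": "apply_moves", "payload": {
  "moves": [
    [0,0,0,0],
    [0,0,0,0],
    [0,0,0,0],
    [0,0,0,0],
    [0,0,0,0]
  ],
  "jaw": 87
}}

```text
t: 15.8
eef_pos: [0.5285, 0.0697, 0.1197]
ee_rot: [-3.141, 0.0, 1.571]
force: [0.7, -0.7, -0.2]
width: 0.0347
```

```bash
python3 - <<'E'
from station import arm
import cv2, numpy as np
from h import *
for n,sl in (("top",(slice(180,300),slice(220,360))),("scene",(slice(130,250),slice(230,370)))):
    p,d=arm.grab_frame(n); cv2.imwrite(f"pics/{n}4.png",cv2.resize(p[sl][:,:,::-1],None,fx=5,fy=5,interpolation=cv2.INTER_CUBIC))
s=arm.get_state(); print(s["t"],s["eef_pos"],s["force"],s["width"],s["ee_rot"])
E
```

```text
15.9 [0.52861108 0.06973282 0.11996347] [ 0.01381697 -0.08741675 -0.02488255] 0.04284191763658746 [-3.14124240e+00  1.73715759e-04  1.57065448e+00]
```

View pics/scene4.png

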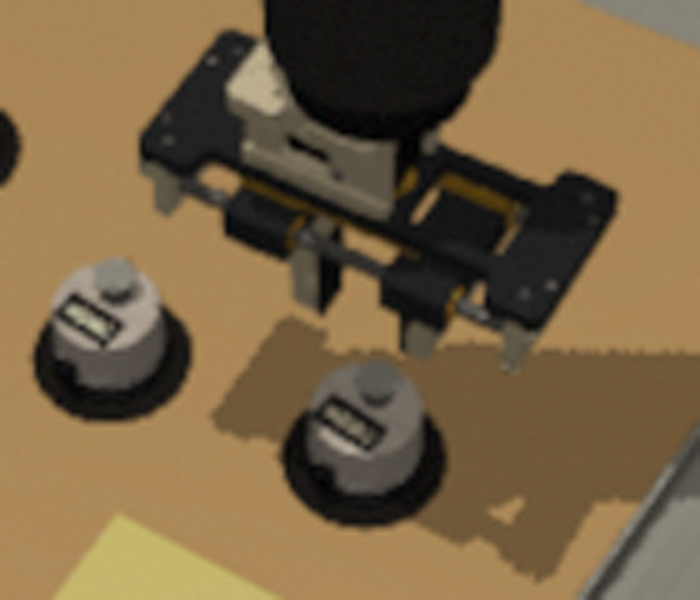

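Counter 3 stands upright on its mat and the fingers are opening above it. I'll let them open fully, then go down.

Call:
{"api": "apply_moves", "payload": {
  "moves": [
    [0,0,0,0],
    [0,0,0,0],
    [0,0,0,0],
    [0,0,0,0],
    [0,0,0,0]
  ]
}}

```text
t: 16.4
eef_pos: [0.5287, 0.0697, 0.1202]
ee_rot: [3.142, -0.0, 1.571]
force: [-0.4, 0.8, 0.0]
width: 0.0832
```

Call:
{"api": "apply_moves", "payload": {
  "moves": [
    [0,0,20,0],
    [0,0,20,0],
    [0,0,20,0],
    [0,0,15,0],
    [0,0,10,0]
  ]
}}

```text
t: 16.9
eef_pos: [0.5283, 0.0695, 0.0341]
ee_rot: [-3.14, 0.001, 1.57]
force: [-0.2, 0.5, 0.5]
width: 0.0871
```

Call:
{"api": "apply_moves", "payload": {
  "moves": [
    [0,0,10,0],
    [0,0,6,0],
    [0,0,2,0],
    [0,0,0,0],
    [0,0,0,0]
  ]
}}

```text
t: 17.4
eef_pos: [0.5291, 0.0699, 0.0176]
ee_rot: [3.141, -0.0, 1.571]
force: [0.3, 0.8, -0.1]
width: 0.087
```

Call:
{"api": "apply_moves", "payload": {
  "moves": [
    [0,0,2,0],
    [0,0,0,0],
    [0,0,0,0],
    [0,0,0,0],
    [0,0,0,0]
  ],
  "jaw": 45,
  "squeeze": 25
}}

```text
t: 17.9
eef_pos: [0.5287, 0.0697, 0.0152]
ee_rot: [3.142, 0.0, 1.571]
force: [0.2, 0.1, 0.8]
width: 0.0554
```

Call:
{"api": "apply_moves", "payload": {
  "moves": [
    [0,0,0,0],
    [0,0,0,0],
    [0,0,0,0]
  ]
}}

```text
t: 18.2
eef_pos: [0.5287, 0.0697, 0.0152]
ee_rot: [3.142, 0.0, 1.571]
force: [-0.3, -0.0, 2.2]
width: 0.0555
```

Call:
{"api": "apply_moves", "payload": {
  "moves": [
    [0,0,-4,0],
    [0,0,-8,0],
    [0,0,-12,0],
    [0,0,-12,0],
    [0,0,0,0]
  ]
}}

```text
t: 18.7
eef_pos: [0.5301, 0.0704, 0.0535]
ee_rot: [3.138, -0.002, 1.571]
force: [0.2, 0.2, -3.3]
width: 0.0554
```

Call:
{"api": "apply_moves", "payload": {
  "moves": [
    [0,0,-15,0],
    [0,0,-15,0],
    [0,0,-15,0],
    [0,0,0,0],
    [0,0,0,0]
  ]
}}

```text
t: 19.2
eef_pos: [0.5285, 0.0698, 0.096]
ee_rot: [3.141, -0.001, 1.57]
force: [-0.5, -0.1, -4.1]
width: 0.0556
```

```bash
python3 - <<'E'
from station import arm
import cv2, numpy as np
from h import *
for n,sl in (("top",(slice(180,300),slice(220,360))),("scene",(slice(110,250),slice(210,370)))):
    p,d=arm.grab_frame(n); cv2.imwrite(f"pics/{n}5.png",cv2.resize(p[sl][:,:,::-1],None,fx=4,fy=4,interpolation=cv2.INTER_CUBIC))
s=arm.get_state(); print(s["t"],s["eef_pos"],s["force"],s["width"],s["ee_rot"])
E
```

```text
19.3 [0.52805128 0.0695322  0.09525306] [ 0.00866876 -0.50454158 -4.71723126] 0.05543685268345967 [-3.14028999e+00  3.03890787e-04  1.57030549e+00]
```

View pics/scene5.png

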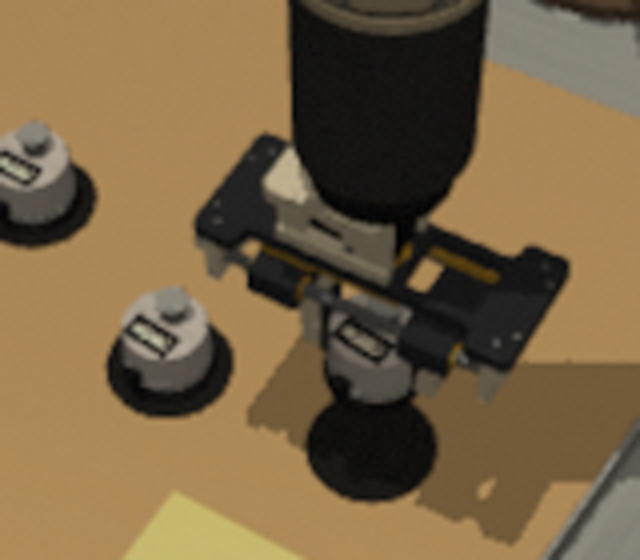

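Counter 3 is held upright, with its mat empty below at about (372,447) in the zoom. Carrying it to the tray centre.

Call:
{"api": "apply_moves", "payload": {
  "moves": [
    [15,-1,0,0],
    [30,-2,0,0],
    [35,-2,0,0],
    [35,-2,0,0],
    [35,-2,0,0]
  ]
}}

```text
t: 19.8
eef_pos: [0.5191, 0.2215, 0.0954]
ee_rot: [-3.141, 0.001, 1.57]
force: [0.6, 0.1, -4.4]
width: 0.0554
```

Call:
{"api": "apply_moves", "payload": {
  "moves": [
    [35,-1,0,0],
    [23,-1,0,0],
    [11,0,0,0],
    [0,0,0,0],
    [0,0,0,0]
  ]
}}

```text
t: 20.3
eef_pos: [0.5172, 0.2884, 0.0954]
ee_rot: [-3.14, 0.001, 1.571]
force: [0.3, 0.5, -4.1]
width: 0.0561
```

```bash
python3 - <<'E'
from station import arm
import cv2, numpy as np
from h import *
for n,sl in (("top",(slice(160,320),slice(80,290))),("scene",(slice(160,310),slice(290,490)))):
    p,d=arm.grab_frame(n); cv2.imwrite(f"pics/{n}6.png",cv2.resize(p[sl][:,:,::-1],None,fx=3.7,fy=3.7,interpolation=cv2.INTER_CUBIC))
s=arm.get_state(); print(s["t"],s["eef_pos"],s["force"],s["width"],s["ee_rot"])
E
```

```text
20.4 [0.51750547 0.28782125 0.095802  ] [-0.35904106 -0.14208799 -4.74361759] 0.05539309893609399 [-3.14085226e+00  7.06379747e-04  1.56986407e+00]
```

View pics/scene6.png

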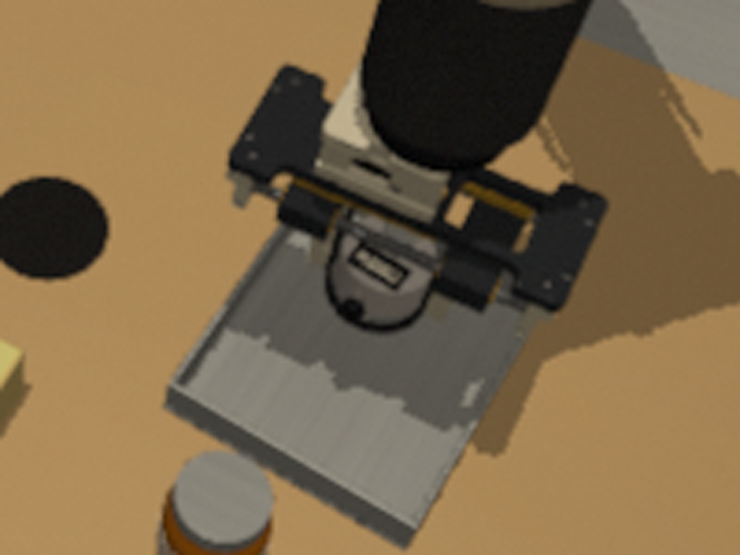

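The counter is over the tray, clear of the walls and the jar. Lowering gently.

Call:
{"api": "apply_moves", "payload": {
  "moves": [
    [0,0,10,0],
    [0,0,15,0],
    [0,0,15,0],
    [0,0,15,0],
    [0,0,8,0]
  ]
}}

```text
t: 20.9
eef_pos: [0.5172, 0.2874, 0.0314]
ee_rot: [-3.14, 0.001, 1.569]
force: [0.3, -0.4, -3.5]
width: 0.0554
```

Call:
{"api": "apply_moves", "payload": {
  "moves": [
    [0,0,6,0],
    [0,0,3,0],
    [0,0,2,0],
    [0,0,0,0],
    [0,0,0,0]
  ]
}}

```text
t: 21.4
eef_pos: [0.518, 0.289, 0.0226]
ee_rot: [3.141, -0.001, 1.571]
force: [0.4, 1.1, -4.5]
width: 0.0557
```

Call:
{"api": "apply_moves", "payload": {
  "moves": [
    [0,0,2,0],
    [0,0,1,0],
    [0,0,0,0]
  ]
}}

```text
t: 21.7
eef_pos: [0.5177, 0.2887, 0.0191]
ee_rot: [-3.142, 0.0, 1.571]
force: [0.2, 0.9, -4.7]
width: 0.0556
```

Call:
{"api": "apply_moves", "payload": {
  "moves": [
    [0,0,1,0],
    [0,0,0.7,0],
    [0,0,0,0]
  ]
}}

```text
t: 22.0
eef_pos: [0.5177, 0.2887, 0.0173]
ee_rot: [-3.141, 0.0, 1.571]
force: [0.1, -0.5, -4.0]
width: 0.0556
```

Call:
{"api": "apply_moves", "payload": {
  "moves": [
    [0,0,0.7,0],
    [0,0,0,0]
  ]
}}

```text
t: 22.2
eef_pos: [0.5177, 0.2887, 0.0167]
ee_rot: [-3.141, 0.0, 1.571]
force: [-0.1, -1.0, -4.2]
width: 0.0555
```

Call:
{"api": "apply_moves", "payload": {
  "moves": [
    [0,0,0.5,0],
    [0,0,0,0]
  ]
}}

```text
t: 22.4
eef_pos: [0.5178, 0.2888, 0.0163]
ee_rot: [3.142, -0.0, 1.571]
force: [-0.7, 0.0, -3.8]
width: 0.0556
```

Call:
{"api": "apply_moves", "payload": {
  "moves": [
    [0,0,0.5,0],
    [0,0,0,0]
  ]
}}

```text
t: 22.6
eef_pos: [0.5178, 0.2888, 0.0162]
ee_rot: [3.141, -0.0, 1.571]
force: [-2.4, -0.7, 3.3]
width: 0.0554
```

It's touching the floor, with the force at +3.3 N. Releasing.

Call:
{"api": "apply_moves", "payload": {
  "moves": [
    [0,0,0,0],
    [0,0,0,0],
    [0,0,0,0],
    [0,0,0,0],
    [0,0,0,0]
  ],
  "jaw": 78
}}

```text
t: 23.1
eef_pos: [0.5179, 0.2888, 0.0157]
ee_rot: [3.142, -0.0, 1.571]
force: [-0.1, 0.2, -0.7]
width: 0.0779
```

Call:
{"api": "apply_moves", "payload": {
  "moves": [
    [0,0,0,0],
    [0,0,0,0],
    [0,0,0,0],
    [0,0,-3,0],
    [0,0,-8,0]
  ]
}}

```text
t: 23.6
eef_pos: [0.5174, 0.2884, 0.0265]
ee_rot: [-3.141, 0.001, 1.57]
force: [0.4, 0.1, 0.7]
width: 0.0782
```

Call:
{"api": "apply_moves", "payload": {
  "moves": [
    [0,0,-15,0],
    [0,0,-25,0],
    [0,0,-35,0],
    [0,0,-40,0],
    [0,0,-40,0]
  ]
}}

```text
t: 24.1
eef_pos: [0.5176, 0.2885, 0.1841]
ee_rot: [3.141, -0.0, 1.571]
force: [0.7, 0.7, -0.6]
width: 0.078
```

Call:
{"api": "apply_moves", "payload": {
  "moves": [
    [0,0,-30,0],
    [0,-30,0,0],
    [0,-30,0,0],
    [0,0,0,0],
    [0,0,0,0]
  ]
}}

```text
t: 24.6
eef_pos: [0.4576, 0.289, 0.213]
ee_rot: [3.14, -0.001, 1.572]
force: [-0.8, 0.9, 0.4]
width: 0.0781
```

```bash
python3 - <<'E'
from station import arm
import cv2, numpy as np
from h import *
for n in ("top","scene"):
    p,d=arm.grab_frame(n); cv2.imwrite(f"pics/{n}7.png",p[:,:,::-1]); np.save(f"pics/{n}7.npy",p); np.save(f"pics/{n}7_d.npy",d)
s=arm.get_state(); print(s["t"],s["eef_pos"],s["force"],s["width"],s["ee_rot"])
i=arm.camera_info("scene"); W=cloud(i,d); h=W[...,2]
m=((h>0.02)&(h<0.12)&(d>0)).astype(np.uint8)
nn,l,st,ce=cv2.connectedComponentsWithStats(m)
for k in range(1,nn):
    if st[k,4]>60:
        P=W[l==k]; print(st[k],np.round(np.median(P,0),3))
cv2.imwrite("pics/scene7z.png",cv2.resize(p[130:310,200:450][:,:,::-1],None,fx=3.2,fy=3.2,interpolation=cv2.INTER_CUBIC))
E
```

```text
24.7 [0.45828805 0.28897204 0.21225834] [0.36444976 0.65087574 0.9940623 ] 0.07803628633107966 [ 3.14093082e+00 -4.63533382e-04  1.57072634e+00]
[ 109   22   89   84 4099] [ 0.309 -0.557  0.097]
[ 335   62   63   47 1664] [0.063 0.025 0.062]
[ 60 125  43  39 844] [ 0.628 -0.578  0.029]
[ 97 133  17  16 123] [ 0.579 -0.535  0.026]
[207 141  22  24 392] [ 0.474 -0.223  0.045]
[ 59 155  11   8  62] [ 0.684 -0.589  0.026]
[241 182  22  26 450] [ 0.546 -0.069  0.046]
[ 125  189   70   55 2061] [ 0.71  -0.229  0.044]
[ 534  198   26   72 1164] [0.329 0.592 0.066]
[335 205 105 101 944] [0.529 0.289 0.032]
[ 233  233   64   58 2138] [0.693 0.062 0.054]
[375 237  26  27 542] [0.527 0.29  0.047]
[333 282  31  39 939] [0.697 0.268 0.082]
[ 510  304   50   59 2402] [0.569 0.627 0.069]
[ 492  364   61   56 2627] [0.685 0.637 0.034]
```

View pics/scene7z.png

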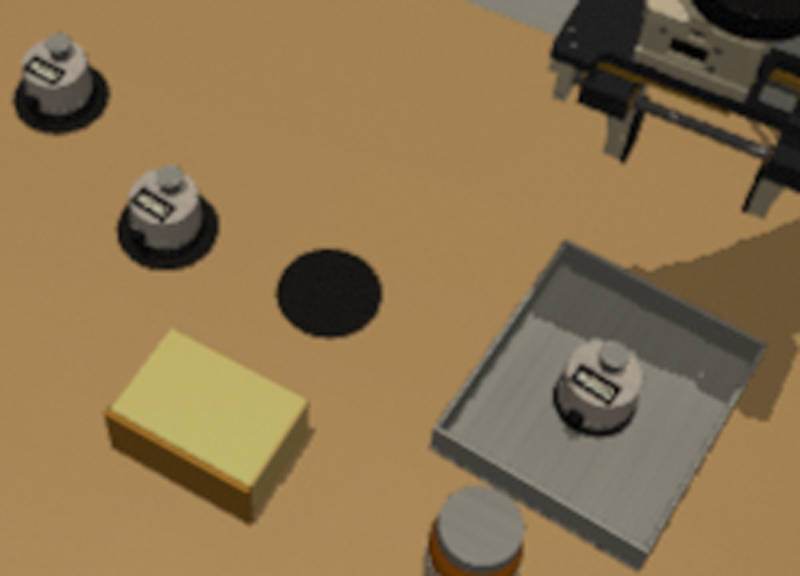

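View pics/top7.png

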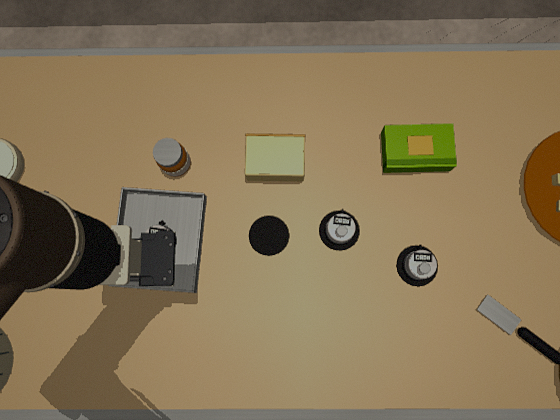

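The scene zoom shows the tired counter upright in mid-tray at about (598,385). Counters 1 and 2 are on their mats at (60,85) and (167,215), everything else is unmoved, and the gripper is clear. Handing in.

```bash
python3 - <<'E'
from station import arm
print(arm.job_done())
E
```

```text
the job is handed in; nothing more can be done
None
```

The tired counter was counter 3, on the left-hand mat. It now stands upright in the middle of the repair tray, and the job was handed in at 24.7 s (no verdict is reported).

| Counter | Push at the click | Push after the click | Result |
|---|---|---|---|
| 1 (right) | about 10.8 N | about 7.5 N | sound |
| 2 (middle) | about 11.5 N | about 7.5 N | sound |
| 3 (left) | about 5 N | about 4 N | tired |

- **Key presses:** I pressed each key about 5.5 to 6 mm, just past the click and short of the buffer. The highest force read was 11.5 N.
- **Placing:** I lowered the counter until it touched the tray floor and then let go.
- **Final pictures:** Counters 1 and 2, the cheese, the cracker box and the jar were within about 1 mm of their starting positions. The gripper was clear of everything.
- **Not checked by sight:** The number wheels are too small to read in the pictures. I judged each click from the drop in force and the key travel, and no check failed or disagreed.

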